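Lock the winder's access panel with its quarter-turn stud

TASK

The access panel on top of the grey roll winder is held by three quarter-turn wing studs in a row: two are locked, and one still stands proud with its wing across the row. Push that stud all the way in, then turn it a quarter turn clockwise (seen from above), so that it stays down with its wing in line with the other two, and let go of it.

Things in the scene. Friction and masses are not known exactly. Their poses are not given: they have to be found in the camera images.
- winder: Grey roll winder housing, fixed, 220 (x) by 360 (y) mm; origin under its centre at bench height, z up. The bare aluminium panel on top is flat, 80 mm above the bench. Three studs stand in a row along its y axis at -100, 0 and +100 mm; any of them may be the open one. The two locked ones stand 9 mm lower, wings along y. A loose brass ring 12 mm high lies 85 mm to the +x side of the row.
- stud_grip (a point): Grip point in the open stud's black wing, on its turning axis, 12 mm below the wing's top. Wing 44 mm long (point x), 14 mm thick (point y: grip across this), 34 mm high, on a round steel head 40 mm wide and 6 mm thick; the head's upper face is 22 mm below the point. z up is the turning axis. At the start the point is 44 mm above the panel and the wing lies along the winder's x.
- stud_press (a joint): How far the open stud is pushed in, m: 0 standing proud, 0.014 at the bottom stop. A spring pushes it back out, 3.5 N at the start, 8.5 N at the bottom. Its hidden cross pin sits in a slot, so it turns freely only when pushed in more than 0.009; once turned and released, it springs back only to about 0.0085 and is held there.
- stud_turn (a joint): Turn of the open stud, rad, growing clockwise seen from above: 0 open, 1.571 locked (end stop). Light friction, about 0.1 N m; it stays where it is left.

How it is judged:
By the outcome, as a careful person would: the job done as asked, in the order asked, and still so for the second after the job is handed in, with the robot touching nothing.
It also fails if it takes over 35 s, if anything falls off the work surface, if the arm or the gripper's body presses on something with over 40 N, if the wrist force passes 120 N, or if a joint passes its speed limit or range.

ROBOT

A 6-joint arm with a two-finger parallel gripper is mounted at the origin on the work surface. World frame = base frame: x ahead of the robot, y to its left, z up, the work surface at z = 0. Lengths are in m, angles in rad, forces in N, time in s.
With the tool pointing down it reaches from about 0.35 to 0.8 m from the base axis. Payload 7.3 kg.
Tool frame: the origin (TCP) lies between the finger pads; the fingertips stand 19 mm ahead of it and the grasp point (between the pads) is the TCP; y points along the fingers, z is the direction in which the jaws open and shut, and the axes are right-handed (so a half turn about y gives the same grasp; the last joint's range is limited). The gripper opens to 85 mm and grips with 20 to 120 N. Pads are 22 mm wide; open, the fingers measure 114 mm over their backs; the gripper's body (76 mm by 85 mm) begins 54 mm behind the grasp point. The pads swing forward as they close: fully open they stand 13 mm farther back than shut.
Start: joints at [-1.4, 0.342, 1.524, -0, 1.275, -0.146], TCP at [0.164, -0.499, 0.221] pointing down, gripper open.
Joint ranges: [-2.53, 2.53], [-0.77, 2.02], [0.04, 2.7], [-1, 4.14], [0.28, 2.66], [-3.11, 3.11]. Speed limits (rad/s): [2.57, 2.57, 3.14, 3.14, 3.14, 3.14].

INTERFACE

Orientations are given as [roll, pitch, yaw] about the fixed x, y, z axes, in that order (R = Rz(yaw) Ry(pitch) Rx(roll)).
In Python, from bench import ctrl gives the robot as it stands.
- The arm moves only by the tool carry_out, never from a script. Its argument "series" is a list of rows, each a list of 7 numbers: the opening, from 0 (shut) to 1 (fully open), then the shift along the tool's x, y, z in cm, then the turn, a rotation vector about the tool's x, y, z in rad. In form: [[fingers, dx, dy, dz, rx, ry, rz], ...]. A call has 1 to 12 rows; each row is the pose to reach, as a shift and turn from the pose commanded when the call began, along the tool's axes at that moment; what a row does not reach only later rows make up. A row lasts 1/10 s, in which the tool goes at most 50 mm and 8.59 degrees, less where a joint would pass 70% of its speed; a pose out of reach is approached as far as the arm can. A call with a gripper value outside its range is refused whole. The fingers move at their own pace and stop on an object; the grip force is fixed at half the most. Time passes only in rows, so rows that repeat a pose let the fingers close. It gives the time, the measured TCP pose, the force and the opening at its end, in the units of the state.
- ctrl.sense(): the state, without advancing time (a new reading comes with each control period).
- ctrl.read_camera(name): name is "side" or "top" or "wrist"; returns the picture (480x640x3 uint8, red, green, blue); there is no depth.
- ctrl.camera_params(name): a dict with "vfov" (degrees; the focal length in pixels is half the picture's height over the tangent of half this angle, whatever the lens; pixels are square), "cx", "cy" (the principal point, pixels), "origin" and "attitude" of the camera in the world; the wrist camera has in their place "hand_eye" (4x4, takes a point from camera to tool coordinates, whose origin is the TCP and whose axes are the tool frame's). Camera axes: x right, y down, z forward; pixel columns grow to the right and rows downward; lengths in m; the calibration is good to about 2 mm. The wrist camera is an equidistant fisheye: a pixel r from the principal point sees the ray r / f radians off the axis. A picture is of the moment at which its call begins: read the wrist's pose just before it. camera_params takes no time and is no camera call.
- ctrl.close_job(): hands the job in, once; it reports no verdict.
The state is a dict: "time_s": time; "joints": joint angles; "dq": joint speeds; "joint_torque": joint torques, N m; "ee_pos": TCP position; "orientation": TCP orientation; "ft_force": force on the tool from outside, world axes, zero at the start; "wrist_torque": the same for the moment, N m; "gripper_width": opening from 0.0 (shut) to 1.0 (fully open).
Only numpy, scipy, OpenCV 4.12 (cv2) and the standard library are available. Lean on these libraries where they do the work, as an engineer would, in place of code of your own. Each camera call takes 0.05 s, during which the arm holds its last target.

## Working session

There is one attempt and no reset: what is moved stays moved. The work goes in short steps, Python scripts to look and compute and a tool call to move; the robot and the scene stay as the last step left them, time stands still between calls to the robot, and variables do not carry over. Pictures are saved under pics/ and viewed, and the job is handed in when it is done.

Besides the shell and the picture viewer there is one more tool, called after ">>>" in YAML: its name, and indented under it one key for each argument. carry_out: Moves the arm, as the interface text tells. Its arguments: {"type":"object","properties":{"series":{"type":"array","items":{"type":"array","items":{"type":"number"}}}},"required":["series"]}

```bash
mkdir -p pics; ls; python3 - <<'E'
from bench import ctrl
import cv2
s=ctrl.sense();print({k:s[k] for k in('time_s','ee_pos','orientation','joints','ft_force','gripper_width')})
for n in('side','top','wrist'):
    print(n,ctrl.camera_params(n))
for n in('side','top'):
    cv2.imwrite(f'pics/{n}0.png',ctrl.read_camera(n)[:,:,::-1])
E
```

```text
pics
{'time_s': 0.0, 'ee_pos': array([ 0.16350777, -0.49844267,  0.21991262]), 'orientation': array([-1.57235965e+00,  2.51397466e-04, -2.82476279e+00]), 'joints': array([-1.39999437e+00,  3.42740559e-01,  1.52502878e+00,  2.22045781e-05,
        1.27540659e+00, -1.46034582e-01]), 'ft_force': array([-0.16458069, -0.69025694, -0.37672644]), 'gripper_width': 1.0031985297086545}
side {'vfov': 49.715458253082, 'cx': 319.8738420521014, 'cy': 232.78077369685138, 'origin': array([0.42455825, 0.49919814, 0.49899491]), 'attitude': array([-2.20811326, -0.01604979, -2.87567318])}
top {'vfov': 54.53714698836307, 'cx': 323.36301494042726, 'cy': 233.2008659517049, 'origin': array([0.51718972, 0.03424177, 0.73625904]), 'attitude': array([-3.05648941, -0.00578817, -1.56749369])}
wrist {'vfov': 65.70646984690485, 'cx': 321.8058635367554, 'cy': 235.41560336038955, 'hand_eye': array([[ 3.55188194e-04,  9.49556329e-01,  3.13596321e-01,
        -7.96869853e-02],
       [ 4.94055783e-04, -3.13596469e-01,  9.49556218e-01,
        -1.52220907e-01],
       [ 9.99999815e-01, -1.82337082e-04, -5.80519559e-04,
         7.61764157e-04],
       [ 0.00000000e+00,  0.00000000e+00,  0.00000000e+00,
         1.00000000e+00]])}
```

View pics/side0.png

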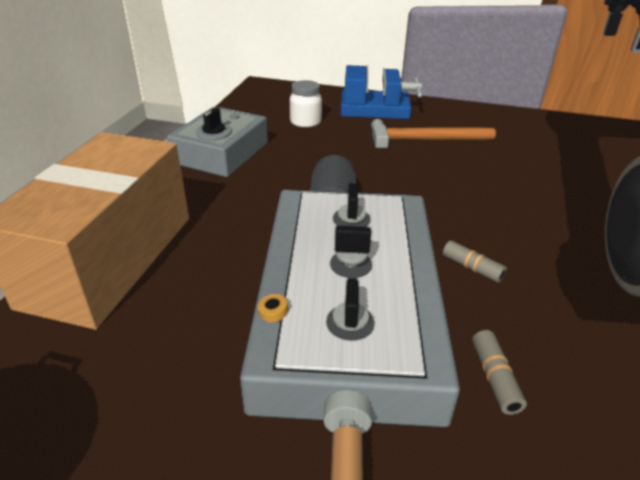

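View pics/top0.png

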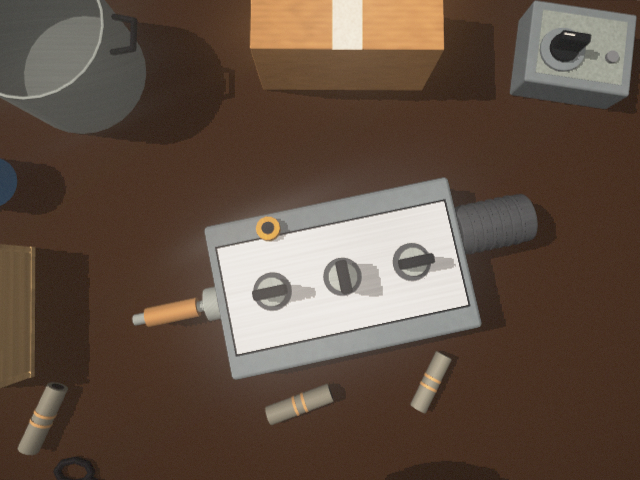

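The open stud is the middle one. In the top view its wing is at about (342,276), with the locked ones at (270,293) and (415,261). The ring is at (268,228), so winder +x points up in the image.

```bash
cat > h.py <<'E'
import numpy as np,cv2
from scipy.spatial.transform import Rotation as R
from bench import ctrl
def cam(n):
    p=ctrl.camera_params(n);return p,240/np.tan(np.radians(p['vfov'])/2),R.from_euler('xyz',p['attitude']).as_matrix()
def ray(n,uv):
    p,f,A=cam(n);d=A@np.array([(uv[0]-p['cx'])/f,(uv[1]-p['cy'])/f,1]);return np.array(p['origin']),d
def onz(n,uv,z):
    o,d=ray(n,uv);return o+d*(z-o[2])/d[2]
def proj(n,P):
    p,f,A=cam(n);c=A.T@(np.array(P)-p['origin']);return np.array([p['cx']+f*c[0]/c[2],p['cy']+f*c[1]/c[2]])
E
python3 - <<'E'
from h import *
im=cv2.imread('pics/top0.png');
g=cv2.cvtColor(im,cv2.COLOR_BGR2GRAY)
m=(g>165).astype(np.uint8);m[:180]=0;m[360:]=0
m=cv2.morphologyEx(m,cv2.MORPH_OPEN,np.ones((3,3)))
c=max(cv2.findContours(m,0,2)[0],key=cv2.contourArea)
r=cv2.minAreaRect(c);b=cv2.boxPoints(r);print(b)
W=np.array([onz('top',p,.08) for p in b]);print(W.round(4),W.mean(0),[np.linalg.norm(W[i]-W[i-1]) for i in range(4)])
for i in range(2):
    d=W[i+1]-W[i];print(np.degrees(np.arctan2(d[1],d[0])))
bl=((g<60)).astype(np.uint8)
n,l,st,ce=cv2.connectedComponentsWithStats(bl)
for i in range(1,n):
    if 100<st[i,4]<900 and 215<ce[i][0]<470 and 200<ce[i][1]<360:
        print(st[i],ce[i]); pts=np.argwhere(l==i)[:,::-1].astype(np.float32); rr=cv2.minAreaRect(pts);print(rr)
        for z in (.127,.136):
            q=np.array([onz('top',p,z)for p in cv2.boxPoints(rr)]);print(z,q.mean(0).round(4),[(q[k+1]-q[k]).round(4) for k in range(2)])
big=cv2.resize(im[200:350,220:470],None,fx=3.2,fy=3.2,interpolation=cv2.INTER_CUBIC);cv2.imwrite('pics/topc.png',big)
s=cv2.imread('pics/side0.png')[170:350,270:440];cv2.imwrite('pics/sidec.png',cv2.resize(s,None,fx=3.3,fy=3.3,interpolation=cv2.INTER_CUBIC))
E
```

```text
[[210.25365 228.51706]
 [440.87805 179.09756]
 [467.7317  304.41464]
 [237.1073  353.83414]]
[[ 0.5792  0.1906  0.08  ]
 [ 0.6515 -0.1373  0.08  ]
 [ 0.474  -0.1717  0.08  ]
 [ 0.4054  0.1493  0.08  ]] [0.52751868 0.00774372 0.08      ] [np.float64(0.17869934969568915), np.float64(0.33570679609891263), np.float64(0.18084509522716924), np.float64(0.32823591363534665)]
-77.56391401362703
-169.03797457225093
```

View pics/topc.png

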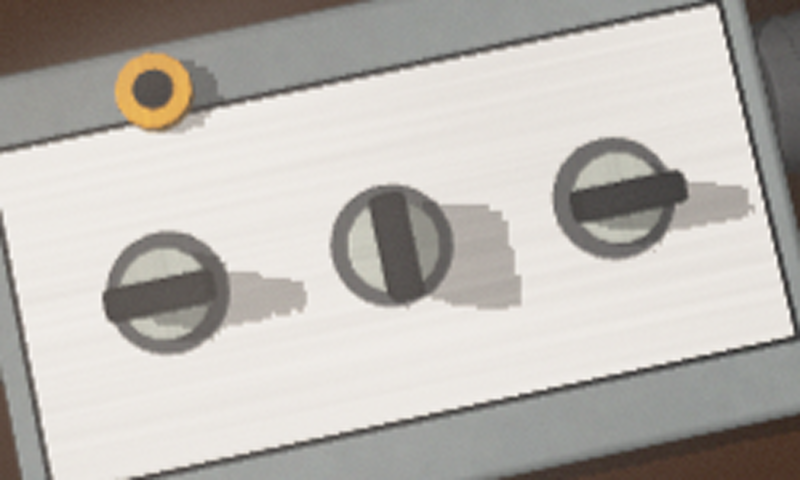

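View pics/sidec.png

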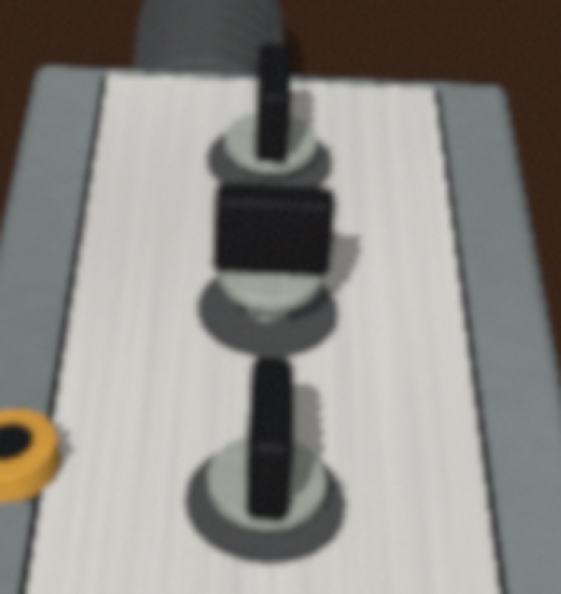

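```bash
python3 - <<'E'
from h import *
P=[(168,292),(392,245),(614,198)];P=[(a/3.2+220-.35,b/3.2+200-.35) for a,b in P]
for z in(.08,.083):
    W=np.array([onz('top',p,z) for p in P]);d=W[0]-W[2];print(z,W.round(4).tolist(),np.linalg.norm(d),np.degrees(np.arctan2(d[1],d[0])))
# wing top outline of mid: ends in crop (387,197),(408,297)
e=[(387,197),(408,297)];
Q=np.array([onz('top',(a/3.2+219.65,b/3.2+199.65),.136) for a,b in e]);print(Q,Q.mean(0),np.linalg.norm(Q[0]-Q[1]),np.degrees(np.arctan2(*(Q[0]-Q[1])[1::-1])))
r=onz('top',(153/3.2+219.65,91/3.2+199.65),.092);print('ring',r)
# side: wing top front edge of mid crop corners (217,205),(332,210); top back (220,183),(330,187)
e=[(217,207),(332,211),(332,188),(220,184)]
Q=np.array([onz('side',(a/3.3+269.65,b/3.3+169.65),.136) for a,b in e]);print(Q.round(4),Q.mean(0))
s=ctrl.sense();Rt=R.from_euler('xyz',s['orientation']).as_matrix();print(s['time_s'],Rt.round(3))
E
```

```text
0.08 [[0.4919, 0.102, 0.08], [0.5127, 0.0041, 0.08], [0.5336, -0.0937, 0.08]] 0.20010642853944427 102.02889093428433
0.083 [[0.492, 0.1017, 0.083], [0.5127, 0.0042, 0.083], [0.5335, -0.0931, 0.083]] 0.1991916688942205 102.02889093428433
[[5.32296757e-01 8.63951027e-03 1.36000000e-01]
 [4.92374318e-01 2.29038901e-04 1.36000000e-01]] [0.51233554 0.00443427 0.136     ] 0.040798740063454145 11.89655614278787
ring [0.57899761 0.10836688 0.092     ]
[[ 0.5304  0.0186  0.136 ]
 [ 0.4904  0.0093  0.136 ]
 [ 0.4931 -0.0046  0.136 ]
 [ 0.5328  0.0046  0.136 ]] [0.51166574 0.00695877 0.136     ]
0.1 [[-0.95  -0.     0.312]
 [-0.312  0.001 -0.95 ]
 [-0.    -1.    -0.001]]
```

Both views agree: stud axis ≈ (0.5125, 0.005), with the winder yawed +12°. I'll start moving over it and check which way joint 6 turns.

>>> carry_out:
  series:
    - [1,-4,0,-3,0,-0.14,0]
    - [1,-8,0,-6,0,-0.28,0]
    - [1,-12,0,-9,0,-0.42,0]

```text
time_s: 0.4
ee_pos: [0.2499, -0.3744, 0.2201]
orientation: [-1.572, 0.0, -2.4]
ft_force: [0.6, -0.6, 0.3]
gripper_width: 0.999
```

```bash
cat > st.py <<'E'
from h import *
import sys
s=ctrl.sense();Rt=R.from_euler('xyz',s['orientation']).as_matrix()
print(s['time_s'],s['ee_pos'].round(4),s['joints'].round(3),'F',s['ft_force'].round(2),'T',s['wrist_torque'].round(2),'g',round(s['gripper_width'],3));print(Rt.round(3))
yaw=np.degrees(np.arctan2(Rt[1,2],Rt[0,2]));print('jaw yaw',yaw)
if len(sys.argv)>1:
    t=np.array(eval(sys.argv[1]));print('delta tool cm',(Rt.T@(t-s['ee_pos'])*100).round(2))
E
python3 st.py "[.5125,.005,.22]"
```

```text
0.4 [ 0.2499 -0.3744  0.2201] [-1.153  0.206  1.716  0.     1.221 -0.323] F [ 0.6  -0.6   0.31] T [-0.03 -0.06  0.02] g 0.999
[[-0.738 -0.     0.675]
 [-0.675  0.001 -0.738]
 [-0.    -1.    -0.001]]
jaw yaw -47.53664804460707
delta tool cm [-4.498e+01  4.000e-02 -1.026e+01]
```

>>> carry_out:
  series:
    - [1,-4.5,0,-1,0,-0.145,0]
    - [1,-9,0,-2,0,-0.29,0]
    - [1,-13.5,0,-3,0,-0.435,0]
    - [1,-18,0,-4,0,-0.58,0]
    - [1,-22.5,0,-5,0,-0.725,0]
    - [1,-27,0,-6.2,0,-0.87,0]
    - [1,-31.5,0,-7.2,0,-1.015,0]
    - [1,-36,0,-8.2,0,-1.16,0]
    - [1,-40.5,0,-9.2,0,-1.305,0]
    - [1,-45,0,-10.3,0,-1.45,0]
    - [1,-45,0,-10.3,0,-1.595,0]
    - [1,-45,0,-10.3,0,-1.74,0]

```text
time_s: 1.6
ee_pos: [0.5138, 0.0043, 0.2198]
orientation: [-1.572, 0.001, -0.656]
ft_force: [0.2, -1.1, 1.1]
gripper_width: 0.996
```

```bash
python3 st.py "[.5125,.005,.22]"
```

```text
1.6 [0.5138 0.0043 0.2198] [-0.141  0.323  1.554 -0.     1.266 -1.056] F [ 0.18 -1.09  1.12] T [-0.02  0.06  0.01] g 0.996
[[ 0.793 -0.001  0.61 ]
 [-0.61   0.     0.793]
 [-0.001 -1.    -0.001]]
jaw yaw 52.43179307043334
delta tool cm [-0.15 -0.02 -0.02]
```

>>> carry_out:
  series:
    - [1,-0.1,0,0,0,-0.145,0]
    - [1,-0.1,0,0,0,-0.29,0]
    - [1,-0.1,0,0,0,-0.435,0]
    - [1,-0.1,0,0,0,-0.58,0]
    - [1,-0.1,0,0,0,-0.725,0]
    - [1,-0.1,0,0,0,-0.866,0]
    - [1,-0.1,0,0,0,-0.866,0]

```text
time_s: 2.3
ee_pos: [0.5126, 0.0033, 0.2202]
orientation: [-1.571, 0.001, 0.202]
ft_force: [0.3, 0.2, -0.4]
gripper_width: 0.999
```

```bash
python3 st.py "[.5125,.005,.127]"; python3 - <<'E'
from h import *
for n in('wrist','side'): cv2.imwrite(f'pics/{n}1.png',ctrl.read_camera(n)[:,:,::-1])
E
```

```text
2.3 [0.5126 0.0033 0.2202] [-0.143  0.32   1.557 -0.     1.265 -1.916] F [ 0.27  0.2  -0.36] T [ 0.03  0.01 -0.  ] g 0.999
[[ 0.98  -0.001 -0.201]
 [ 0.201  0.     0.98 ]
 [-0.001 -1.     0.   ]]
jaw yaw 101.59769193594002
delta tool cm [0.03 9.32 0.16]
```

View pics/wrist1.png

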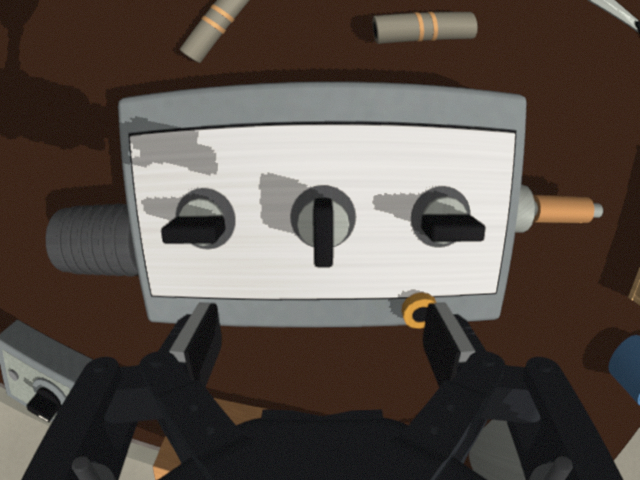

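View pics/side1.png

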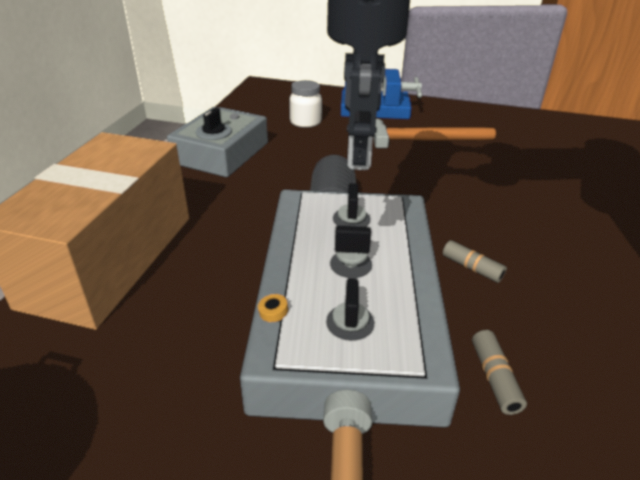

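In the wrist view the open wing is at column 323, with the jaws symmetric about it (pads at about 200 and 445). That puts it +1.5 mm along tool z, which matches the other views. Next I'll descend.

>>> carry_out:
  series:
    - [1,0,2,0.15,0,-0.007,0]
    - [1,0,4.5,0.15,0,-0.007,0]
    - [1,0,7,0.15,0,-0.007,0]
    - [1,0,8.6,0.15,0,-0.007,0]
    - [1,0,9.4,0.15,0,-0.007,0]
    - [1,0,9.4,0.15,0,-0.007,0]

```text
time_s: 3.0
ee_pos: [0.512, 0.0048, 0.1257]
orientation: [-1.57, 0.002, 0.207]
ft_force: [0.2, 0.2, 0.5]
gripper_width: 1.002
```

```bash
python3 st.py "[.5125,.005,.126]"; python3 - <<'E'
from h import *
for n in('wrist','side'): cv2.imwrite(f'pics/{n}2.png',ctrl.read_camera(n)[:,:,::-1])
E
```

```text
3.0 [0.512  0.0048 0.1257] [-0.14   0.418  1.694 -0.     1.031 -1.918] F [0.25 0.18 0.48] T [ 0.05 -0.   -0.02] g 1.002
[[ 0.979 -0.002 -0.205]
 [ 0.205  0.     0.979]
 [-0.002 -1.     0.001]]
jaw yaw 101.8317148599541
delta tool cm [ 0.05 -0.03  0.01]
```

View pics/wrist2.png

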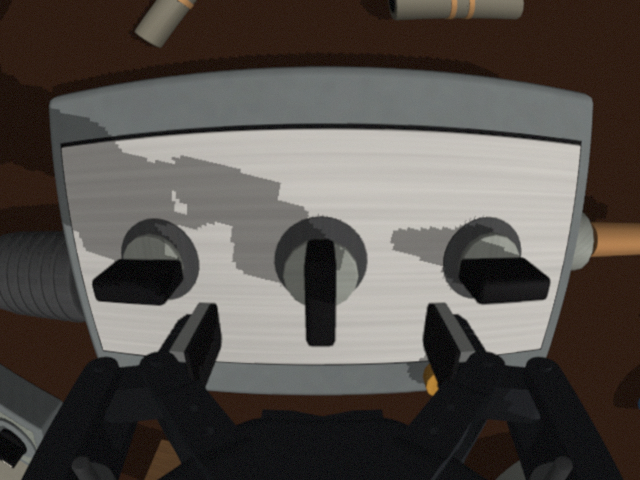

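View pics/side2.png

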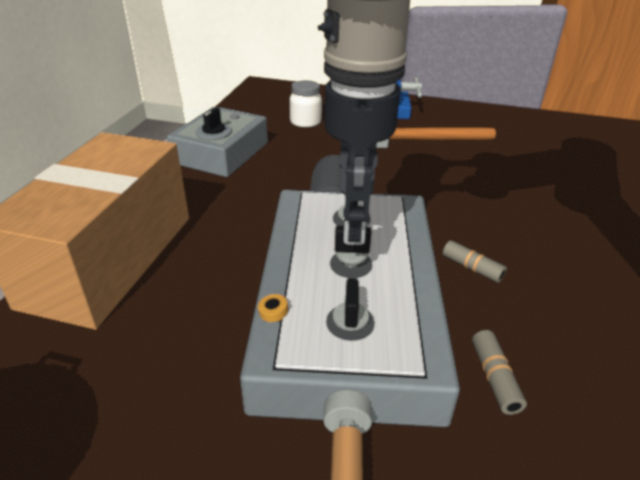

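```bash
python3 - <<'E'
from h import *
p=ctrl.camera_params('wrist');H=np.array(p['hand_eye']);f=240/np.tan(np.radians(p['vfov'])/2)
def pw(t):
    c=np.linalg.inv(H)@np.r_[t,1];th=np.arccos(c[2]/np.linalg.norm(c[:3]));d=c[:2]/np.linalg.norm(c[:2]);return (np.array([p['cx'],p['cy']])+f*th*d).round(1)
for t in [(0,0,0),(.022,-.010,0),(-.022,-.010,0),(.022,-.010,.007),(-.022,-.010,.007),(-.022,.024,0)]:print(t,pw(t))
E
```

```text
(0, 0, 0) [323.5 299.1]
(0.022, -0.01, 0) [323.5 350.3]
(-0.022, -0.01, 0) [323.7 263.6]
(0.022, -0.01, 0.007) [338.6 350.2]
(-0.022, -0.01, 0.007) [340.6 263.5]
(-0.022, 0.024, 0) [323.4 237.5]
```

The wing is centred between the pads: column 320.5 against 321.5. Along the wing the offset is about 1 mm. Closing now.

>>> carry_out:
  series:
    - [0,0,0,0,0,0,0]
    - [0,0,0,0,0,0,0]
    - [0,0,0,0,0,0,0]
    - [0,0,0,0,0,0,0]
    - [0,0,0,0,0,0,0]
    - [0,0,0,0,0,0,0]
    - [0,0,0,0,0,0,0]
    - [0,0,0,0,0,0,0]
    - [0,0,0,0,0,0,0]
    - [0,0,0,0,0,0,0]

```text
time_s: 4.1
ee_pos: [0.5126, 0.0048, 0.1266]
orientation: [-1.571, 0.0, 0.208]
ft_force: [0.4, 0.4, 1.0]
gripper_width: -0.004
```

```bash
python3 st.py "[.5125,.005,.126]"; python3 - <<'E'
from h import *
for n in('wrist',): cv2.imwrite(f'pics/{n}3.png',ctrl.read_camera(n)[:,:,::-1])
E
```

```text
4.1 [0.5126 0.0048 0.1266] [-0.14   0.417  1.693 -0.     1.031 -1.919] F [0.45 0.39 1.02] T [-0.02  0.05  0.04] g -0.004
[[ 0.978  0.    -0.207]
 [ 0.207 -0.     0.978]
 [-0.    -1.    -0.   ]]
jaw yaw 101.92902410412185
delta tool cm [-0.    0.06  0.02]
```

View pics/wrist3.png

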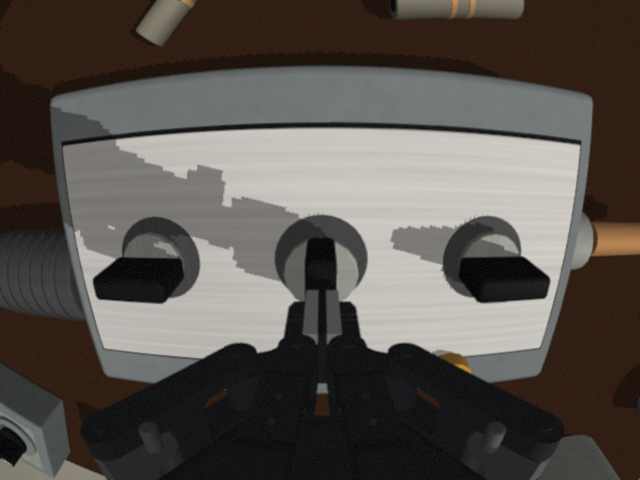

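```bash
python3 - <<'E'
from h import *
a=cv2.imread('pics/wrist3.png')[210:400,230:410];cv2.imwrite('pics/w3c.png',cv2.resize(a,None,fx=3.1,fy=3.1,interpolation=cv2.INTER_CUBIC))
b=ctrl.read_camera('side')[:,:,::-1];cv2.imwrite('pics/s3.png',b);b=b[150:340,260:440];cv2.imwrite('pics/s3c.png',cv2.resize(b,None,fx=3.1,fy=3.1,interpolation=cv2.INTER_CUBIC))
E
```

```text
(no output)
```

View pics/w3c.png

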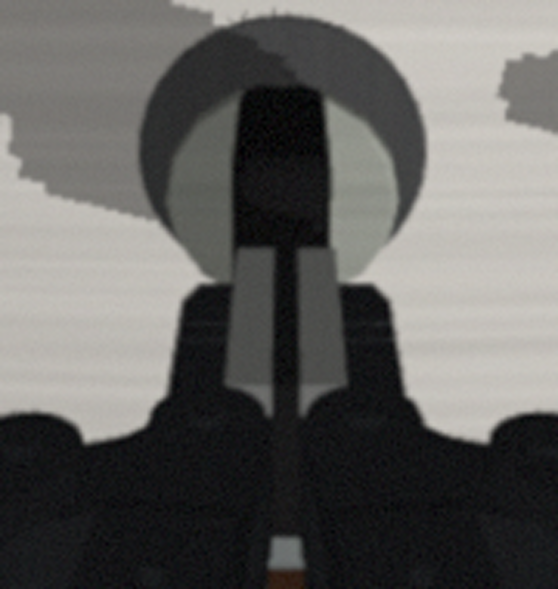

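View pics/s3c.png

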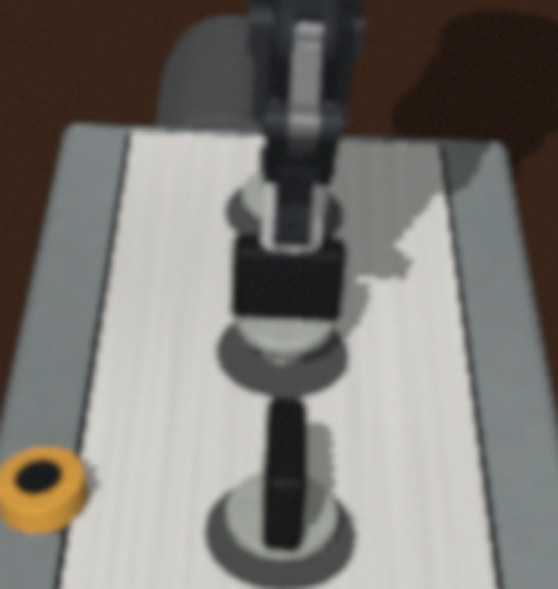

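The fingers shut fully (opening 0) and appear above the wing instead of around it. I'll measure the actual fingertip height.

```bash
python3 - <<'E'
from h import *
for z in(.1,.107,.117,.127,.136,.14,.145): print(z,'side',proj('side',[.5125,.005,z]).round(1),'near edge',proj('side',[.51,.013,z]).round(1))
p=ctrl.camera_params('wrist');H=np.array(p['hand_eye']);f=240/np.tan(np.radians(p['vfov'])/2)
def pw(t):
    c=np.linalg.inv(H)@np.r_[t,1];th=np.arccos(c[2]/np.linalg.norm(c[:3]));d=c[:2]/np.linalg.norm(c[:2]);return (np.array([p['cx'],p['cy']])+f*th*d).round(1)
for y in(-.03,-.02,-.01,0,.01,.019):print('tip y',y,pw((0,y,0)),'-x edge',pw((-.011,y,0)),'+-z7',pw((-.011,y,.007)))
# wing top in the wrist view 2 (before closing): top edge rows
print('wing top -x end',pw((-.022,-.0094,0)))
cv2.imwrite('pics/t3.png',ctrl.read_camera('top')[:,:,::-1])
a=cv2.imread('pics/wrist2.png')[220:360,270:370];cv2.imwrite('pics/w2c.png',cv2.convertScaleAbs(cv2.resize(a,None,fx=4,fy=4,interpolation=cv2.INTER_CUBIC),alpha=2.5))
s=cv2.imread('pics/s3.png')[200:280,310:400];cv2.imwrite('pics/s3d.png',cv2.convertScaleAbs(cv2.resize(s,None,fx=7,fy=7,interpolation=cv2.INTER_CUBIC),alpha=1.8))
E
```

```text
0.1 side [351.1 252. ] near edge [351.7 256.3]
0.107 side [351.4 247.5] near edge [352.  251.8]
0.117 side [351.9 241.1] near edge [352.5 245.3]
0.127 side [352.3 234.5] near edge [352.9 238.7]
0.136 side [352.7 228.4] near edge [353.3 232.6]
0.14 side [352.9 225.7] near edge [353.5 229.9]
0.145 side [353.1 222.3] near edge [353.8 226.4]
tip y -0.03 [323.9 334.9] -x edge [323.9 310.7] +-z7 [342.5 310.6]
tip y -0.02 [323.8 321.7] -x edge [323.8 298.4] +-z7 [341.3 298.3]
tip y -0.01 [323.6 309.8] -x edge [323.7 287.4] +-z7 [340.1 287.3]
tip y 0 [323.5 299.1] -x edge [323.6 277.6] +-z7 [339.1 277.5]
tip y 0.01 [323.4 289.5] -x edge [323.5 268.8] +-z7 [338.2 268.8]
tip y 0.019 [323.4 281.6] -x edge [323.4 261.6] +-z7 [337.4 261.6]
wing top -x end [323.7 263. ]
```

View pics/s3d.png

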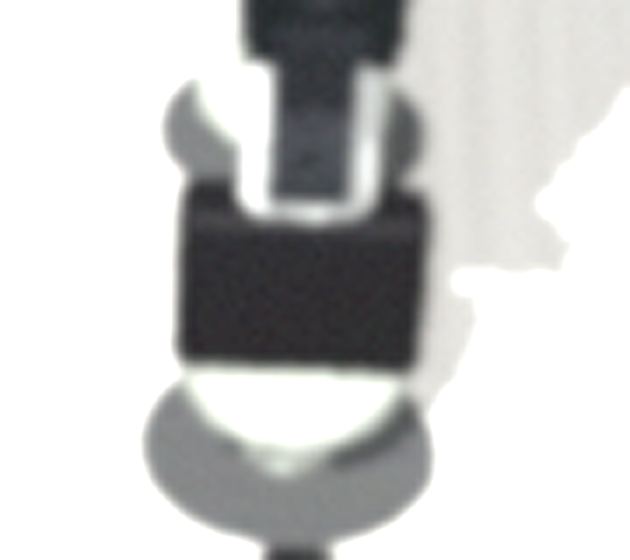

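View pics/w2c.png

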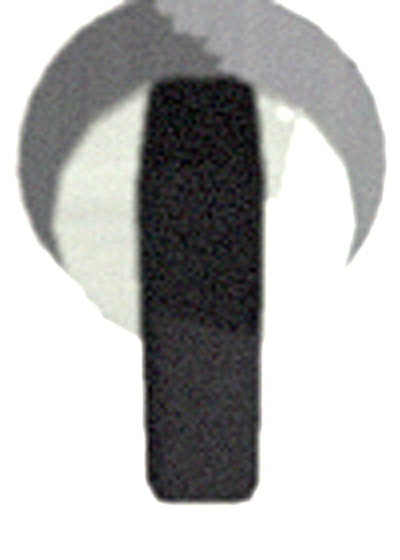

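Two independent measurements agree that the shut fingertips are about 12 mm *behind* the reported TCP (z ≈ 0.138): side view tip row ≈ 230, wrist view tip row ≈ 290. The spec puts them 19 mm ahead, so the fingers reach about 31 mm less than stated. I'll reopen and go 31 mm lower, watching the force.

>>> carry_out:
  series:
    - [1,0,0,0,0,0,0]
    - [1,0,0,0,0,0,0]
    - [1,0,0,0,0,0,0]
    - [1,0,0,0,0,0,0]
    - [1,0,0,0,0,0,0]
    - [1,0,0,0,0,0,0]
    - [1,0,0,0,0,0,0]
    - [1,0,0.6,0,0,0,0]
    - [1,0,1.2,0,0,0,0]
    - [1,0,1.8,0,0,0,0]
    - [1,0,1.8,0,0,0,0]

```text
time_s: 5.35
ee_pos: [0.5118, 0.0048, 0.1073]
orientation: [-1.57, 0.002, 0.208]
ft_force: [0.4, 1.2, 0.9]
gripper_width: 1.002
```

```bash
python3 st.py "[.5125,.005,.095]"; python3 - <<'E'
from h import *
for n in('wrist','side'):
    a=ctrl.read_camera(n)[:,:,::-1];cv2.imwrite(f'pics/{n}4.png',a)
    if n=='side': cv2.imwrite('pics/s4c.png',cv2.convertScaleAbs(cv2.resize(a[150:300,280:420],None,fx=4,fy=4,interpolation=cv2.INTER_CUBIC),alpha=1.6))
E
```

```text
5.35 [0.5118 0.0048 0.1073] [-0.14   0.442  1.716 -0.     0.986 -1.919] F [0.4  1.17 0.87] T [-0.03 -0.01 -0.02] g 1.002
[[ 0.978 -0.002 -0.207]
 [ 0.207  0.     0.978]
 [-0.002 -1.     0.001]]
jaw yaw 101.9253039115556
delta tool cm [ 0.08  1.23 -0.  ]
```

View pics/wrist4.png

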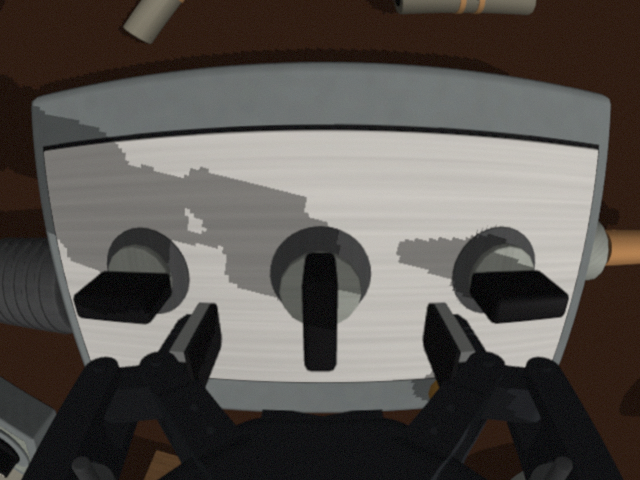

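View pics/s4c.png

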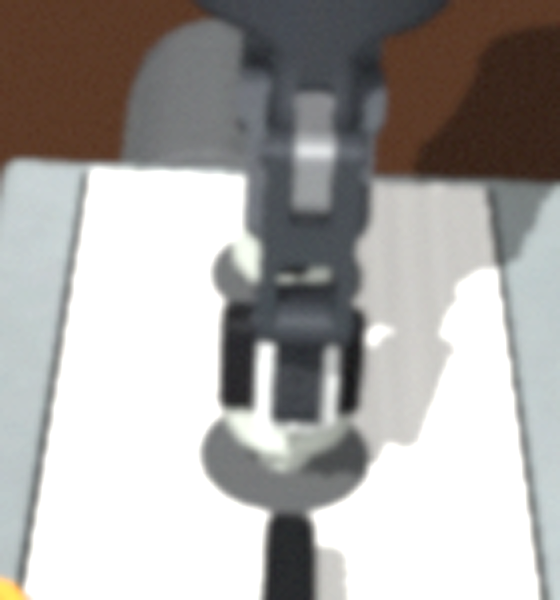

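```bash
python3 - <<'E'
from h import *
for z in(.07,.08,.09,.1,.11): print(z,proj('side',[.501,.060,z]).round(1),proj('side',[.503,.047,z]).round(1))
E
```

```text
0.07 [349.3 301.4] [350.  293.8]
0.08 [349.7 295.3] [350.5 287.7]
0.09 [350.2 288.9] [350.9 281.4]
0.1 [350.6 282.5] [351.3 275. ]
0.11 [351.  275.9] [351.8 268.5]
```

The open tips measure at about z 0.13–0.135, as the corrected geometry predicts. I'll go down the remaining 12 mm and close.

>>> carry_out:
  series:
    - [1,0,0.6,0,0,0,0]
    - [1,0,1.2,0,0,0,0]
    - [0,0,1.2,0,0,0,0]
    - [0,0,1.2,0,0,0,0]
    - [0,0,1.2,0,0,0,0]
    - [0,0,1.2,0,0,0,0]
    - [0,0,1.2,0,0,0,0]
    - [0,0,1.2,0,0,0,0]
    - [0,0,1.2,0,0,0,0]
    - [0,0,1.2,0,0,0,0]
    - [0,0,1.2,0,0,0,0]

```text
time_s: 6.55
ee_pos: [0.5128, 0.0044, 0.0968]
orientation: [-1.572, -0.0, 0.208]
ft_force: [-0.5, -4.0, 3.3]
gripper_width: 0.157
```

```bash
python3 st.py "[.5125,.005,.095]"; python3 - <<'E'
from h import *
for n in('wrist','side'):
    a=ctrl.read_camera(n)[:,:,::-1];cv2.imwrite(f'pics/{n}5.png',a)
    if n=='side': cv2.imwrite('pics/s5c.png',cv2.convertScaleAbs(cv2.resize(a[150:300,280:420],None,fx=4,fy=4,interpolation=cv2.INTER_CUBIC),alpha=1.6))
E
```

```text
6.55 [0.5128 0.0044 0.0968] [-1.410e-01  4.560e-01  1.727e+00 -1.000e-03  9.570e-01 -1.919e+00] F [-0.51 -3.98  3.3 ] T [-0.63  0.07  0.07] g 0.157
[[ 0.978  0.001 -0.207]
 [ 0.207 -0.001  0.978]
 [ 0.    -1.    -0.001]]
jaw yaw 101.93229938503377
delta tool cm [-0.02  0.18  0.07]
```

View pics/wrist5.png

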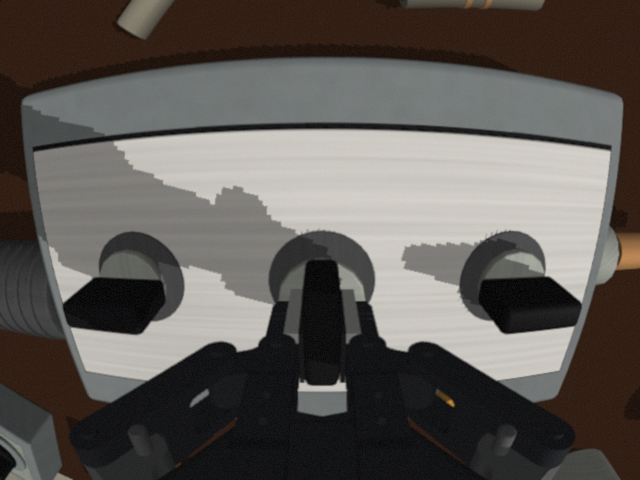

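View pics/s5c.png

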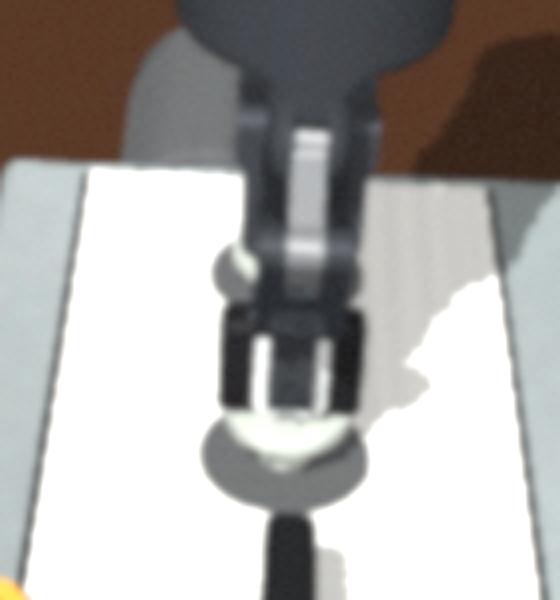

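The wing is gripped: opening 0.157 (13.3 mm), pads centred on it. Pressing in.

>>> carry_out:
  series:
    - [0,0,0.3,-0.04,0,0,0]
    - [0,0,0.6,-0.04,0,0,0]
    - [0,0,0.9,-0.04,0,0,0]
    - [0,0,1.2,-0.04,0,0,0]
    - [0,0,1.2,-0.04,0,0,0]
    - [0,0,1.2,-0.04,0,0,0]

```text
time_s: 7.25
ee_pos: [0.5128, 0.0043, 0.0846]
orientation: [-1.571, -0.0, 0.208]
ft_force: [-1.1, -4.0, 7.4]
gripper_width: 0.151
```

```bash
python3 st.py
```

```text
7.25 [0.5128 0.0043 0.0846] [-0.141  0.473  1.739 -0.     0.928 -1.92 ] F [-1.1  -4.    7.41] T [-0.53  0.2   0.01] g 0.151
[[ 0.978  0.    -0.207]
 [ 0.207 -0.     0.978]
 [ 0.    -1.    -0.   ]]
jaw yaw 101.93153770671371
```

>>> carry_out:
  series:
    - [0,0,0.1,-0.02,0,0,0]
    - [0,0,0.2,-0.02,0,0,0]
    - [0,0,0.25,-0.02,0,0,0]
    - [0,0,0.25,-0.02,0,0,0]
    - [0,0,0.25,-0.02,0,0,0]

```text
time_s: 7.75
ee_pos: [0.5128, 0.0043, 0.0829]
orientation: [-1.571, -0.001, 0.208]
ft_force: [-4.4, -2.0, 13.0]
gripper_width: 0.15
```

```bash
python3 st.py
```

```text
7.75 [0.5128 0.0043 0.0829] [-0.141  0.476  1.741  0.     0.923 -1.92 ] F [-4.4  -1.98 13.02] T [-0.44  0.59  0.08] g 0.15
[[ 0.978  0.001 -0.207]
 [ 0.207  0.     0.978]
 [ 0.001 -1.    -0.   ]]
jaw yaw 101.93243669515765
```

The bottom stop shows as 13 N against an 8.5 N spring. Now the first half of the clockwise turn.

>>> carry_out:
  series:
    - [0,0,-0.05,0,0,0.1,0]
    - [0,0,-0.05,0,0,0.22,0]
    - [0,0,-0.05,0,0,0.34,0]
    - [0,0,-0.05,0,0,0.46,0]
    - [0,0,-0.05,0,0,0.58,0]
    - [0,0,-0.05,0,0,0.7,0]
    - [0,0,-0.05,0,0,0.7,0]

```text
time_s: 8.45
ee_pos: [0.5129, 0.0043, 0.0829]
orientation: [-1.57, -0.001, -0.495]
ft_force: [-1.9, -2.7, 8.6]
gripper_width: 0.153
```

```bash
python3 st.py
```

```text
8.45 [0.5129 0.0043 0.0829] [-0.141  0.476  1.741  0.     0.924 -1.217] F [-1.93 -2.69  8.61] T [-0.41  0.34 -0.09] g 0.153
[[ 0.88   0.001  0.475]
 [-0.475  0.     0.88 ]
 [ 0.001 -1.     0.   ]]
jaw yaw 61.620391067952696
```

>>> carry_out:
  series:
    - [0,0,0,0,0,0.12,0]
    - [0,0,0,0,0,0.24,0]
    - [0,0,0,0,0,0.36,0]
    - [0,0,0,0,0,0.48,0]
    - [0,0,0,0,0,0.6,0]
    - [0,0,0,0,0,0.72,0]
    - [0,0,0,0,0,0.82,0]
    - [0,0,0,0,0,0.88,0]
    - [0,0,0,0,0,0.89,0]
    - [0,0,0,0,0,0.89,0]

```text
time_s: 9.45
ee_pos: [0.513, 0.0042, 0.083]
orientation: [-1.57, -0.001, -1.381]
ft_force: [-1.5, -2.5, 8.4]
gripper_width: 0.156
```

```bash
python3 st.py;python3 - <<'E'
from h import *
cv2.imwrite('pics/wrist6.png',ctrl.read_camera('wrist')[:,:,::-1])
E
```

```text
9.45 [0.513  0.0042 0.083 ] [-0.141  0.476  1.741 -0.     0.924 -0.331] F [-1.51 -2.49  8.39] T [-0.56  0.23  0.36] g 0.156
[[ 0.188  0.001  0.982]
 [-0.982 -0.     0.188]
 [ 0.001 -1.     0.001]]
jaw yaw 10.860098873384441
```

View pics/wrist6.png

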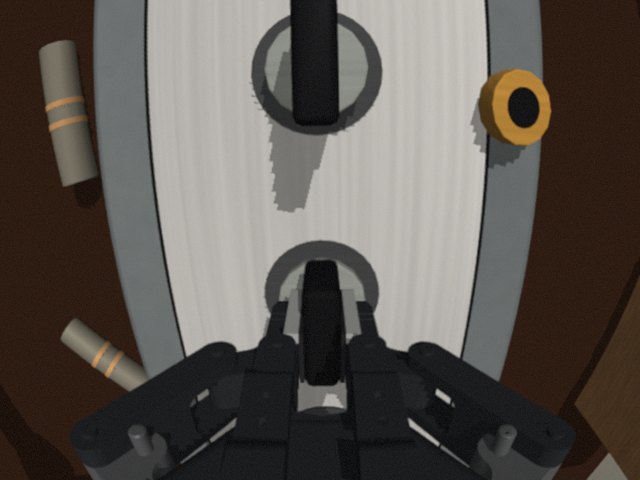

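The wing is now in line with the row (jaw yaw 10.9°, turned 91°), and moment z is up from −0.1 to +0.36 N m, so it is at the end stop. Letting go and lifting straight up.

>>> carry_out:
  series:
    - [1,0,0,0,0,0,0]
    - [1,0,0,0,0,0,0]
    - [1,0,0,0,0,0,0]
    - [1,0,0,0,0,0,0]
    - [1,0,0,0,0,0,0]
    - [1,0,0,0,0,0,0]
    - [1,0,-1.5,0,0,0,0]
    - [1,0,-4,0,0,0,0]
    - [1,0,-7.5,0,0,0,0]
    - [1,0,-11,0,0,0,0]
    - [1,0,-14.5,0,0,0,0]
    - [1,0,-14.5,0,0,0,0]

```text
time_s: 10.7
ee_pos: [0.5151, 0.0039, 0.2325]
orientation: [-1.562, -0.003, -1.382]
ft_force: [0.7, 0.2, -0.3]
gripper_width: 1.003
```

>>> carry_out:
  series:
    - [1,4,0,0,0,0,0]
    - [1,8,0,0,0,0,0]
    - [1,12,0,0,0,0,0]
    - [1,16,0,0,0,0,0]
    - [1,20,0,0,0,0,0]
    - [1,20,0,0,0,0,0]

```text
time_s: 11.3
ee_pos: [0.5502, -0.1968, 0.2261]
orientation: [-1.572, -0.001, -1.386]
ft_force: [-0.3, 0.1, 0.6]
gripper_width: 1.0
```

```bash
python3 st.py;python3 - <<'E'
from h import *
for n,(r0,r1,c0,c1) in {'side':(150,350,250,460),'top':(170,390,200,500)}.items():
    a=ctrl.read_camera(n)[:,:,::-1];cv2.imwrite(f'pics/{n}7.png',a);cv2.imwrite(f'pics/{n}7c.png',cv2.resize(a[r0:r1,c0:c1],None,fx=2.6,fy=2.6,interpolation=cv2.INTER_CUBIC))
E
```

```text
11.3 [ 0.5502 -0.1968  0.2261] [-4.740e-01  4.480e-01  1.344e+00 -1.000e-03  1.350e+00 -6.580e-01] F [-0.31  0.06  0.6 ] T [ 0.04 -0.01 -0.02] g 1.0
[[ 0.183 -0.001  0.983]
 [-0.983 -0.001  0.183]
 [ 0.001 -1.    -0.001]]
jaw yaw 10.563852555050197
```

View pics/side7c.png

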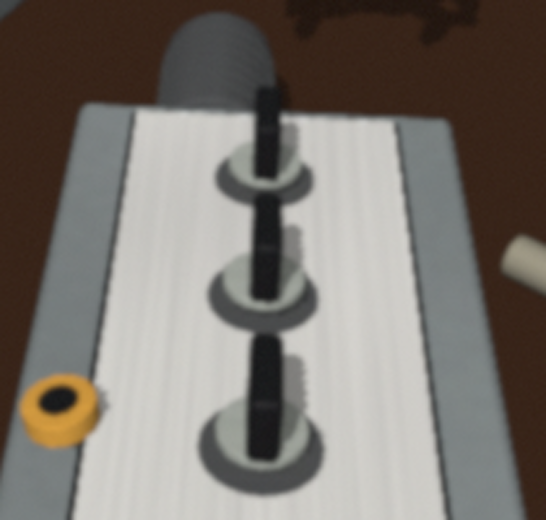

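View pics/top7c.png

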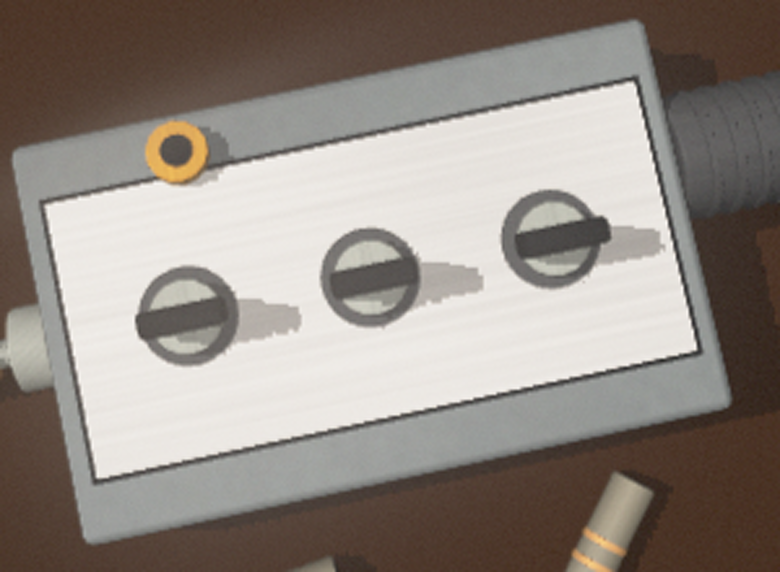

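The middle stud (top crop (373,279), side crop (266,245)) now looks like its neighbours: same height, wing in line with the row. The ring hasn't moved and the arm is clear, so I'm handing in.

```bash
python3 - <<'E'
from bench import ctrl
print(ctrl.close_job())
E
```

```text
the job is handed in; nothing more can be done
None
```

The middle stud was the open one. I pushed it to its bottom stop, turned it a quarter turn clockwise and let go, and it stayed down. I handed the job in at about 11.4 s.

- **Pressing and turning:** The upward force reached 13 N at the bottom, against 8.5 N from the spring alone, so it was on the stop. I then turned the gripper about 91°, and the turning moment rose to about 0.36 N m at the end, so it had reached the end stop.
- **Final check:** After release, the top and side pictures show the stud as low as the two locked ones, with its wing in line with theirs. The ring had not visibly moved, and the arm was about 20 cm away, touching nothing.
- **What disagreed:** My first grasp closed on air just above the wing and touched nothing. The wrist and side cameras both showed the shut fingertips about 12 mm behind the reported TCP, where the description puts them 19 mm ahead. I went 31 mm lower and the second grasp held.
- **Small offset:** There was a side force of up to about 4.8 N while gripped, which suggests the grip was slightly off centre. It did no visible harm.

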